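Set and lock the air regulator of a sanding bench

ROBOT

A 7-joint arm with a two-finger parallel gripper is mounted at the origin on the work surface. World frame = base frame: x ahead of the robot, y to its left, z up, the work surface at z = 0. Lengths are in m, angles in rad, forces in N, time in s.
With the tool pointing down it reaches from about 0.425 to 0.925 m from the base axis. Payload 6.8 kg.
Tool frame: the origin (TCP) lies midway between the tips of the shut fingers; the grasp point (between the pads) lies r.grasp_offset behind it (r.grasp_offset is the distance from the TCP to the grasp point, in m); z points along the fingers, y is the direction in which the jaws open and shut (so a half turn about z gives the same grasp; the last joint's range is limited). The gripper opens to 85 mm and grips with 20 to 120 N. Pads are 22 mm wide; open, the fingers measure 114 mm over their backs; the gripper's body (76 mm by 85 mm) begins 54 mm behind the grasp point. The pads swing forward as they close: fully open they stand 13 mm farther back than shut.
Start: joints at [-1.451, 0.477, 0.022, 1.555, -0.011, 1.109, -0.083], TCP at [0.152, 0.658, 0.231] pointing down, gripper open.
Joint ranges: [-2.96, 2.96], [-0.34, 2.1], [-1.41, 1.46], [0.24, 2.44], [-1.37, 4.51], [0.17, 1.92], [-2.96, 2.96]. Speed limits (rad/s): [2.39, 2.39, 3.14, 3.14, 3.14, 3.14, 3.14].

INTERFACE

Orientations are given as a rotation vector (axis times angle).
In Python, from bench import r gives the robot as it stands. The module is installed in compiled form; this text tells all that it offers.
- The arm moves only by the tool send_rows, never from a script. Its argument "moves" is one flat list of numbers, 4 for each row, row after row: the shift along the tool's x, y, z in mm, then the turn about the tool's z in degrees. A call has 1 to 8 rows; each row is the pose to reach, as a shift and turn from the pose commanded when the call began, along the tool's axes at that moment; what a row does not reach only later rows make up. A row lasts 1/8 s, in which the tool goes at most 62.5 mm and 10.7 degrees, less where a joint would pass 70% of its speed; a pose out of reach is approached as far as the arm can. A call with a gripper value outside its range is refused whole. "hand" is the closure, from 0 (fully open) to 1 (shut), set as the call begins (left out, the last holds). The fingers move at their own pace and stop on an object; "newtons" is the grip in N (left out, the last holds). Time passes only in rows, so rows that repeat a pose let the fingers close. It gives the time, the measured TCP pose, the force and the opening at its end, in the units of the state.
- r.get_obs(): the state, without advancing time (a new reading comes with each control period).
- r.grab_frame(name): name is "side" or "top" or "wrist"; returns a dict with "img" (480x640x3 uint8, red, green, blue), "mtx" (3x3 intrinsics, pixels), "D" ([k1, k2, p1, p2, k3] as OpenCV has them; the pictures are not rectified), "world_to_cam" (4x4, takes a point from world to camera coordinates). Camera axes: x right, y up, looking along -z (the intrinsics and any distortion apply to the point x, -y, -z); pixel columns grow to the right and rows downward; lengths in m; the calibration is good to about 2 mm. A picture is of the moment at which its call begins. There is no depth.
- r.hand_in(): hands the job in, once; it reports no verdict.
The state is a dict: "clock": time; "joints": joint angles; "qvel": joint speeds; "tau": joint torques, N m; "tcp_pos": TCP position; "orientation": TCP orientation; "contact_force": force on the tool from outside, world axes, zero at the start; "moment": the same for the moment, N m; "grip_width": finger opening in m.
Only numpy, scipy, OpenCV 4.12 (cv2) and the standard library are available. Lean on these libraries where they do the work, as an engineer would, in place of code of your own. Each camera call takes 0.05 s, during which the arm holds its last target.

TASK

Set the air regulator for the sander: pull its knob straight up to unlock it, turn it clockwise (seen from above) until its pointer is at the big stud on the dial, and push it back down until it is fully home in the locking notch there, then let go. The notch can lie a little to either side of the stud, so feel for it with light pressure, never forcing the knob down or round against the lock, and leave everything else on the bench where it is.

Things in the scene. Friction and masses are not known exactly. Their poses are not given: they have to be found in the camera images.
- knob_body: Grey regulator knob on a round housing, axis vertical. Origin on the axis, 74 mm above the bench when home; z up; own -x runs to its white pointer. A skirt 52 mm across (2 to 14 mm above the origin) carries an upright grip bar, 52 mm long (x), 14 mm thick (y), from 14 to 50 mm above the origin: pinch the bar across its 14 mm. Locked against turning when home.
- knob_grip (a point): Point on the knob's axis in the grip bar, 12 mm below the bar's top; axes as the knob. Rises with the knob.
- pointer (a point): Point on the knob ahead of its pointer, 48 mm from the axis (the radius at which the studs stand); turns and rises with the knob. The unlocked knob takes about 0.05 N m to turn and can go about 1.7 rad clockwise from its start.
- knob_lift (a joint): How far the knob is pulled out, m: 0 home (locked), 0.014 fully up (a stop). Free to turn above 0.008, where the lug clears the collar; about 0.008 when the lug rests on solid collar. Lifting takes about 5 N, pushing down about 3 N: friction only, no spring, it stays at any height.
- lug: Locking lug fixed under the knob, hidden in the housing, 4 mm wide, 30 mm from the axis, below the pointer. A hidden fixed collar has one notch per stud, its centre up to 0.18 rad (10 degrees) either side of the stud by an unknown amount; the lug drops in when within 0.025 rad, else it stops 8 mm short of home. More than 25 N of pressing or twisting between lug and collar ruins the lock.
- big_stud_top (a point): Centre of the top of the big steel stud, 13 mm across, 9 mm tall, fixed on the black dial (120 mm across, its top 74 mm above the bench), 48 mm from the knob's axis: the setting wanted, 0.45 to 1.5 rad clockwise from the start.
- small_stud_top (a point): Centre of the top of the small steel stud, 7 mm across and 4 mm tall, on the same circle of the dial, 0.54 rad before or after the big one: another setting, with its own notch, not wanted.
- offcut: Bystander, leave alone: wooden offcut 100 x 35 x 18 mm. Origin at the centre of its underside.
- sanding_block: Bystander, leave alone: cork sanding block 75 x 45 x 24 mm. Origin at the centre of its underside.
- coupling: Bystander, leave alone: upright brass hose coupling, 22 mm across, 38 mm tall. Origin at the centre of its underside.
- tape_measure: Bystander, leave alone: tape measure 65 x 36 x 62 mm. Origin at the centre of its underside.
- glue: Bystander, leave alone: white bottle 60 mm across, 160 mm tall. Origin at the centre of its underside.
- discs: Bystander, leave alone: flat stack of sanding discs, 124 mm across, 22 mm tall, on a wooden panel. Origin at the centre of its underside.
- sander: Bystander, leave alone: orbital sander, 124 mm pad, 136 mm tall, standing on a wooden panel. Origin at the centre of its underside.
Not all that is in view belongs to the job. What is shaped like the part that bears knob_body but purple is not meant.

How it is judged:
By the outcome, as a careful person would: the job done as asked, in the order asked, and still so for the second after the job is handed in, with the robot touching nothing.
It also fails if it takes over 58 s, if anything falls off the work surface, if the arm or the gripper's body presses on something with over 40 N, if the wrist force passes 120 N, or if a joint passes its speed limit or range.

## Working session

There is one attempt and no reset: what is moved stays moved. The work goes in short steps, Python scripts to look and compute and a tool call to move; the robot and the scene stay as the last step left them, time stands still between calls to the robot, and variables do not carry over. Pictures are saved under pics/ and viewed, and the job is handed in when it is done.

Besides the shell and the picture viewer there is one more tool, called after ">>>" by a JSON object that holds its "fn" and its "kwargs", one argument or row to a line. send_rows: Moves the arm, as the interface text tells. Its arguments: {"type":"object","properties":{"moves":{"type":"array"},"hand":{"type":"number"},"newtons":{"type":"number"}},"required":["moves"]}

```bash
mkdir -p pics; cat > h.py <<'E'
import numpy as np, cv2
from bench import r
def grab(n,save=None):
    f=r.grab_frame(n)
    if save: cv2.imwrite('pics/'+save,f['img'][:,:,::-1])
    return f
def ray(f,uv):
    p=cv2.undistortPoints(np.array([[uv]],float),np.array(f['mtx']),np.array(f['D'])).ravel()
    W=np.array(f['world_to_cam']);R=W[:3,:3];t=W[:3,3]
    d=R.T@np.array([p[0],-p[1],-1.]);c=-R.T@t
    return c,d/np.linalg.norm(d)
def onz(f,uv,z):
    c,d=ray(f,uv);return c+d*(z-c[2])/d[2]
def proj(f,P):
    W=np.array(f['world_to_cam']);q=W[:3,:3]@np.array(P,float)+W[:3,3]
    return cv2.projectPoints(np.array([[q[0],-q[1],-q[2]]]),np.zeros(3),np.zeros(3),np.array(f['mtx']),np.array(f['D']))[0].ravel()
def tri(fs,uvs):
    A=np.zeros((3,3));b=np.zeros(3);L=[]
    for f,uv in zip(fs,uvs):
        c,d=ray(f,uv);M=np.eye(3)-np.outer(d,d);A+=M;b+=M@c;L.append((c,M))
    X=np.linalg.solve(A,b);return X,[np.linalg.norm(M@(X-c)) for c,M in L]
E
python3 - <<'E'
from h import *
o=r.get_obs();print(o, r.grasp_offset)
for n in ['side','top','wrist']:
    f=grab(n,n+'0.png');print(n,f['mtx'],f['D'],f['world_to_cam'])
E
```

```text
{'clock': 0.0, 'joints': array([-1.45108148,  0.47778757,  0.02232822,  1.5564599 , -0.01150707,
        1.10931103, -0.08309448]), 'qvel': array([-0.00033178, -0.00063087, -0.00035305,  0.00084319, -0.00046886,
       -0.00162869, -0.00017454]), 'tau': array([-5.42236339e-04, -5.96447182e+01,  1.60788082e+00, -2.81203097e+01,
        1.25272895e-02,  9.18618782e-03, -1.37585388e-05]), 'tcp_pos': array([0.1523189 , 0.6569727 , 0.23033033]), 'orientation': array([-3.57014410e-01, -3.12115484e+00,  2.88392079e-03]), 'contact_force': array([ 0.32038922, -0.05087776,  0.15831492]), 'moment': array([-0.02510963,  0.00291734, -0.00725511]), 'grip_width': 0.0853610915017908} 0.0187
side [[500.26566821   0.         318.55713213]
 [  0.         500.26566821 246.31366079]
 [  0.           0.           1.        ]] [0.03009423 0.         0.         0.         0.        ] [[ 0.96135216 -0.27531902 -0.00121313 -0.44673791]
 [ 0.14311578  0.49595431  0.8564737  -0.15713815]
 [-0.23520184 -0.82354645  0.51618924 -1.07073742]
 [ 0.          0.          0.          1.        ]]
top [[460.60757425   0.         327.65224479]
 [  0.         460.60757425 238.06190397]
 [  0.           0.           1.        ]] [0.00360755 0.         0.         0.         0.        ] [[ 0.02143952 -0.99972477  0.0095251  -0.02934035]
 [ 0.99698529  0.02208944  0.07438009 -0.4706445 ]
 [-0.07457002  0.00790171  0.99718447 -1.07766376]
 [ 0.          0.          0.          1.        ]]
wrist [[423.86917318   0.         320.1974964 ]
 [  0.         423.86917318 242.43307542]
 [  0.           0.           1.        ]] [-0.05404465  0.          0.          0.          0.        ] [[ 0.22520935  0.97430896 -0.00167445 -0.67432609]
 [-0.92697607  0.21373867 -0.30827123  0.04074474]
 [-0.29999353  0.07097774  0.95129703 -0.3804197 ]
 [ 0.          0.          0.          1.        ]]
```

View pics/side0.png

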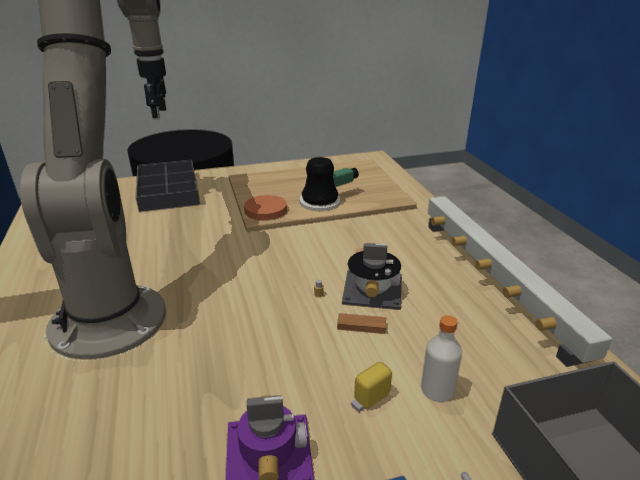

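View pics/top0.png

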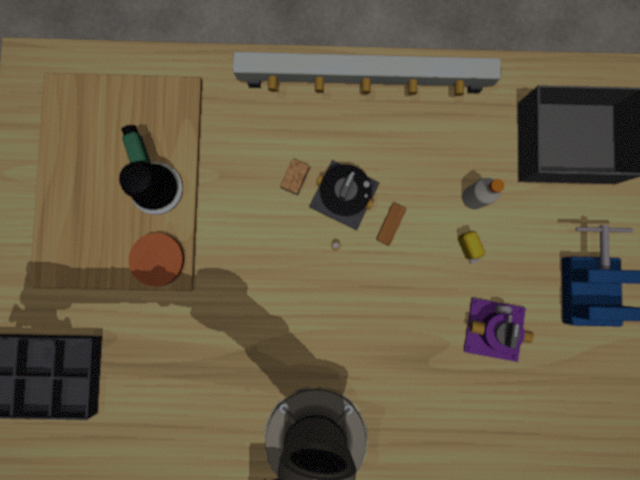

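View pics/wrist0.png

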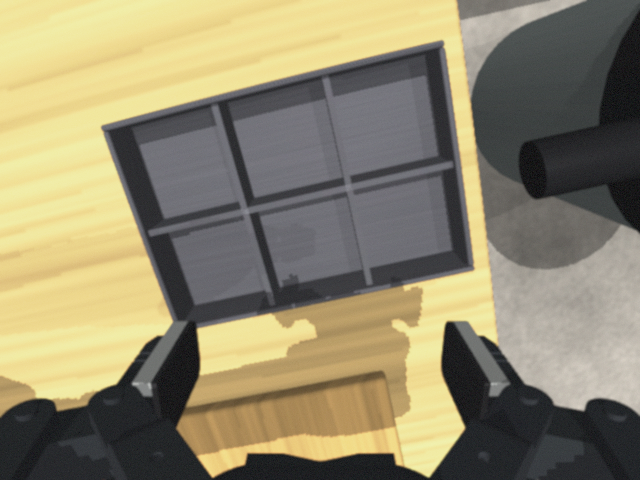

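Two regulators are in view: a grey/black one (top 346,188; side 374,268) and a purple one (top 497,330; side 266,430). The black-dial one with steel studs fits the description. I'll confirm that in an enlarged crop.

```bash
python3 - <<'E'
import cv2,numpy as np
a=cv2.imread('pics/top0.png')[148:238,296:396];b=cv2.imread('pics/side0.png')[230:310,335:415]
a=cv2.resize(a,(400,360),interpolation=cv2.INTER_CUBIC);b=cv2.resize(b,(360,360),interpolation=cv2.INTER_CUBIC)
cv2.imwrite('pics/crop0.png',np.hstack([a,b]))
from h import *
f=grab('top');s=grab('side')
print(onz(f,(346,188),.08),onz(s,(374,266),.08))
E
```

```text
[ 0.580928   -0.05763084  0.08      ] [ 0.5708586  -0.07353778  0.08      ]
```

View pics/crop0.png

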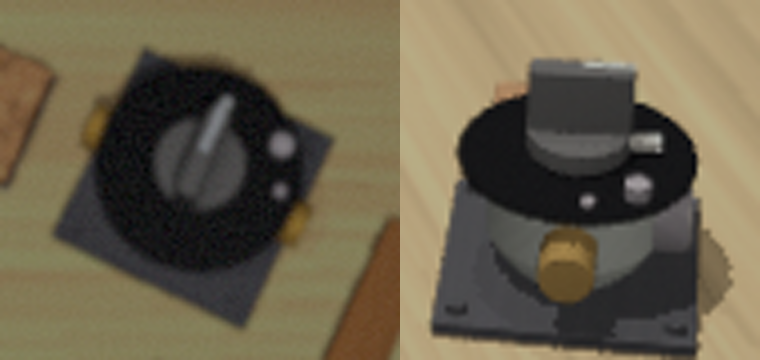

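```bash
cat >> h.py <<'E'
from scipy.spatial.transform import Rotation as Ro
def st():
    o=r.get_obs();R=Ro.from_rotvec(o['orientation']).as_matrix();return o,R
def delta(P,yaw=None):
    """tool-axes shift mm to bring TCP to P; yaw: desired world angle deg of tool x"""
    o,R=st();d=R.T@(np.array(P)-o['tcp_pos'])*1000
    y=np.degrees(np.arctan2(R[1,0],R[0,0]))
    t=None if yaw is None else -((yaw-y+180)%360-180)
    return d.round(1),y.round(2),t
E
python3 - <<'E'
from h import *
o,R=st();print(R.round(3));f=grab('wrist')
W=np.array(f['world_to_cam']);c=-W[:3,:3].T@W[:3,3];print('cam in tool',R.T@(c-o['tcp_pos']),'look',R.T@(-W[2,:3]))
print(delta([.5,-.06,.3],-24))
print(delta([.57,-.06,.3],-24))
E
```

```text
[[-0.974  0.226 -0.   ]
 [ 0.226  0.974 -0.001]
 [-0.    -0.001 -1.   ]]
cam in tool [ 0.07892966  0.000205   -0.14291589] look [-3.08155703e-01  1.81971632e-04  9.51335918e-01]
(array([-500.6, -620.4,  -68.6]), np.float64(166.95), np.float64(-169.0523886577286))
(array([-568.8, -604.6,  -68.6]), np.float64(166.95), np.float64(-169.0523886577286))
```

```bash
python3 - <<'E'
from h import *
print(delta([.57,-.06,.27],156))
E
```

```text
(array([-568.8, -604.6,  -38.6]), np.float64(166.95), np.float64(10.947611342271387))
```

>>> {"fn": "send_rows", "kwargs": {
  "moves": [-30,-32,-10,1,-65,-69,-20,2,-100,-107,-40,3,-136,-145,-40,4,-172,-183,-40,5,-208,-221,-40,6,-244,-259,-40,7,-280,-297,-40,8],
  "hand": 0,
  "newtons": 40
}}

```text
clock: 1.3
tcp_pos: [0.3588, 0.3034, 0.2715]
orientation: [0.575, 3.088, 0.001]
contact_force: [1.0, 0.2, -0.2]
grip_width: 0.0853
```

```bash
python3 - <<'E'
from h import *
print(st()[0]['joints'].round(2),st()[0]['tcp_pos'],delta([.57,-.06,.27],156))
E
```

```text
[-1.04  0.09  0.22  1.99 -0.02  1.06  0.39] [0.35882491 0.30342524 0.27154507] (array([-327.8, -263.1,    1.4]), np.float64(158.91), np.float64(2.9141736016782716))
```

>>> {"fn": "send_rows", "kwargs": {
  "moves": [-41,-33,0,0,-82,-66,0,1,-123,-99,0,1,-164,-132,0,2,-205,-165,0,2,-246,-198,0,3,-287,-231,0,3,-325,-262,0,3]
}}

```text
clock: 2.3
tcp_pos: [0.5681, -0.0578, 0.2715]
orientation: [0.654, 3.072, 0.0]
contact_force: [0.3, -0.1, 0.5]
grip_width: 0.0857
```

```bash
python3 - <<'E'
from h import *
grab('wrist','w1.png')
print(st()[0]['joints'].round(2),st()[0]['tcp_pos'],delta([.57,-.06,.27],156))
E
```

```text
[-0.45  0.3   0.56  1.79 -0.17  1.1   1.32] [ 0.56995807 -0.06478936  0.27187221] (array([2. , 4.4, 1.9]), np.float64(155.57), np.float64(-0.4274253189748549))
```

View pics/w1.png

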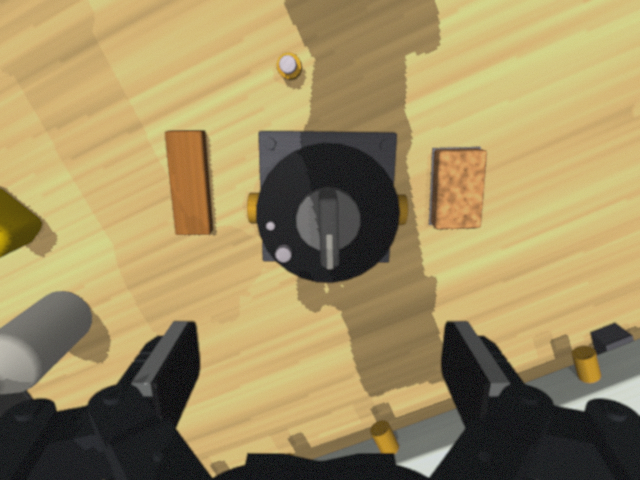

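```bash
cat > pick.py <<'E'
from h import *
import sys
def crop(img,name,x0,y0,x1,y1,k):
    cv2.imwrite('pics/'+name,cv2.resize(img[y0:y1,x0:x1,::-1],None,fx=k,fy=k,interpolation=cv2.INTER_CUBIC))
def save(f,n):
    np.savez(n,**{k:np.array(v) for k,v in f.items()})
E
python3 - <<'E'
from pick import *
f=grab('wrist');save(f,'f1.npz');print(st()[0]['tcp_pos'])
crop(f['img'],'w1c.png',240,120,420,290,4)
E
```

```text
[ 0.568615   -0.06233072  0.27163064]
```

View pics/w1c.png

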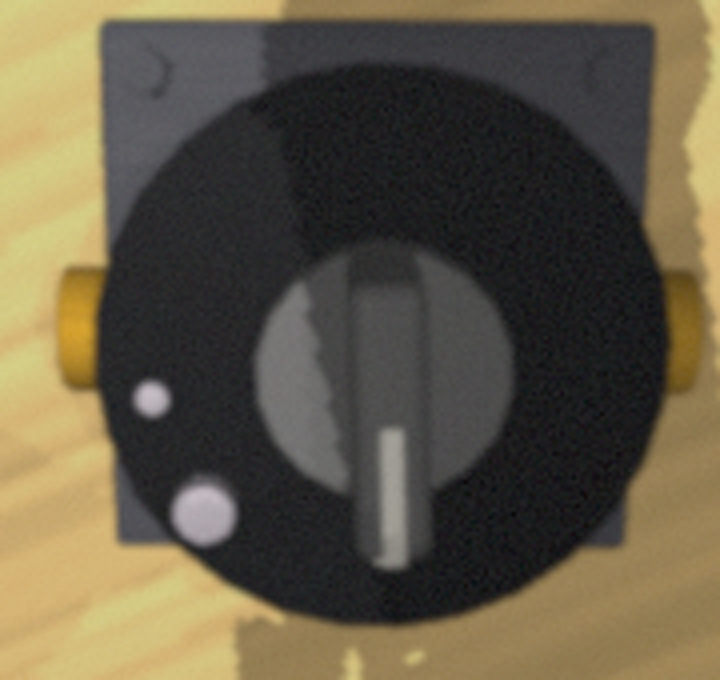

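>>> {"fn": "send_rows", "kwargs": {
  "moves": [0,-20,0,0,0,-45,0,0,0,-60,0,0,0,-60,0,0,0,-60,0,0]
}}

```text
clock: 3.02
tcp_pos: [0.5431, -0.1098, 0.2713]
orientation: [0.652, 3.073, 0.001]
contact_force: [-0.3, -0.1, -0.6]
grip_width: 0.0853
```

```bash
python3 - <<'E'
from pick import *
f=grab('wrist','w2.png');save(f,'f2.npz');print(st()[0]['tcp_pos'])
a=np.load('f1.npz');P=onz(a,(328,218),.1);u=proj(f,P).astype(int);print(u)
crop(f['img'],'w2c.png',u[0]-90,u[1]-95,u[0]+90,u[1]+75,4);print(u[0]-90,u[1]-95)
E
```

```text
[ 0.54320588 -0.10970686  0.27125947]
[394 227]
304 132
```

View pics/w2c.png

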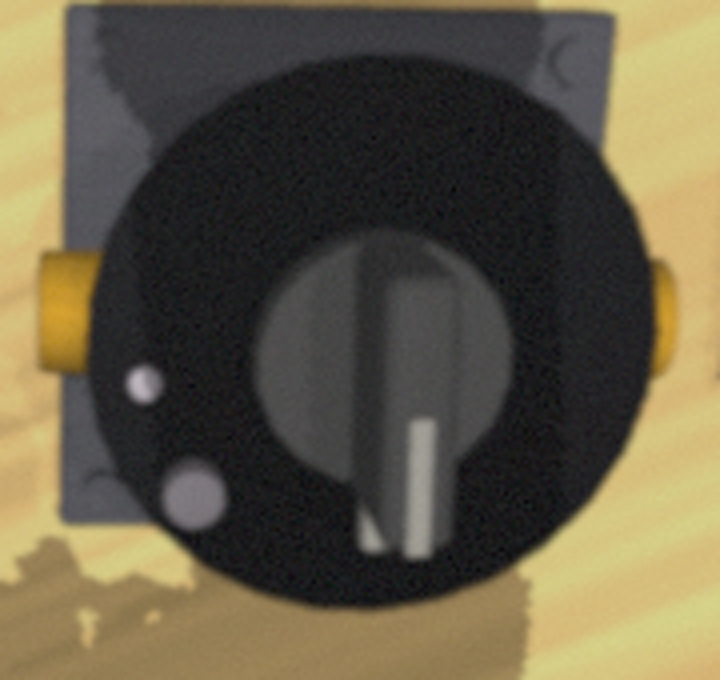

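```bash
python3 - <<'E'
from pick import *
a=np.load('f1.npz');b=np.load('f2.npz')
A=lambda x,y:(240+x/4-.4,120+y/4-.4); B=lambda x,y:(304+x/4-.4,132+y/4-.4)
pts={'stripeF':((392,568),(418,556)),'stripeR':((392,430),(422,420)),'rear':((386,285),(423,280)),'small':((152,399),(146,384)),'big':((204,513),(196,500)),'skirt':((385,370),(383,358)),'dial':((383,343),(373,331))}
X={}
for k,(p,q) in pts.items():
    X[k],e=tri([a,b],[A(*p),B(*q)]);print(k,X[k].round(4),np.round(e,4))
for n,f,F in (('1',a,A),('2',b,B)):
    z=lambda k,h:onz(f,F(*pts[k][int(n)-1]),h)[:2]
    print(n,'skirt',z('skirt',.088),'dial',z('dial',.074))
    c=z('dial',.074)*.5+z('skirt',.088)*.5
    for k,h in (('stripeF',.124),('stripeR',.124),('rear',.124),('big',.083),('small',.078)):
        d=z(k,h)-c;print(k,z(k,h).round(4),np.hypot(*d).round(4),np.degrees(np.arctan2(d[1],d[0])).round(1))
    d=z('stripeF',.124)-z('rear',.124);print('bar dir',np.degrees(np.arctan2(d[1],d[0])))
E
```

```text
stripeF [ 0.6015 -0.0654  0.1283] [0.0001 0.0001]
stripeR [ 0.5791 -0.0555  0.1237] [0.0001 0.0001]
rear [ 0.5552 -0.0461  0.1224] [0.0002 0.0002]
small [ 0.5654 -0.1014  0.0788] [0. 0.]
big [ 0.5905 -0.1011  0.085 ] [0.0002 0.0002]
skirt [ 0.5782 -0.0551  0.084 ] [0. 0.]
dial [ 0.5758 -0.0541  0.0718] [0.0001 0.0001]
1 skirt [ 0.57725165 -0.05477897] dial [ 0.57526531 -0.05386228]
stripeF [ 0.6031 -0.066 ] 0.0293 -23.5
stripeR [ 0.5791 -0.0555] 0.003 -22.4
rear [ 0.5547 -0.0459] 0.0232 158.7
big [ 0.5909 -0.1015] 0.0494 -72.8
small [ 0.5656 -0.1016] 0.0484 -102.8
bar dir -22.530883678024026
2 skirt [ 0.5769426  -0.05534412] dial [ 0.57523127 -0.05424139]
stripeF [ 0.6033 -0.0652] 0.0291 -20.9
stripeR [ 0.5789 -0.0554] 0.0029 -13.0
rear [ 0.5549 -0.0464] 0.0228 158.4
big [ 0.5914 -0.1014] 0.049 -71.8
small [ 0.5655 -0.1014] 0.0478 -102.7
bar dir -21.249804530534853
```

Measured: the axis is at about (0.578, -0.055). The bar top is at z≈0.124, the pointer at -22°, the big stud at -74° (≈52° clockwise of the pointer), and the small stud at -105°. In view 1 the big stud is at pixel (291,248), the small stud at (278,220) and the pointer tip at (338,262).

```bash
python3 - <<'E'
from h import *
print(delta([.578,-.0555,.15],157.9));print(delta([.578,-.0555,.093],157.9))
E
```

```text
(array([ -9.8,  63.6, 121.3]), np.float64(156.06), np.float64(-1.8441058528434553))
(array([ -9.8,  63.6, 178.3]), np.float64(156.06), np.float64(-1.8441058528434553))
```

>>> {"fn": "send_rows", "kwargs": {
  "moves": [-3,20,10,-1,-7,45,30,-2,-10,64,60,-2,-10,64,90,-2,-10,64,110,-2,-10,64,121,-2,-10,64,121,-2,-10,64,121,-2]
}}

```text
clock: 4.08
tcp_pos: [0.5788, -0.0564, 0.1509]
orientation: [0.6, 3.082, 0.001]
contact_force: [0.4, -1.6, 0.3]
grip_width: 0.0857
```

```bash
python3 - <<'E'
from h import *
grab('wrist','w3.png');s=grab('side');cv2.imwrite('pics/s3.png',cv2.resize(s['img'][190:310,315:435,::-1],None,fx=5,fy=5,interpolation=cv2.INTER_CUBIC))
o=st()[0];print(o['joints'].round(2),o['tcp_pos'],o['contact_force'],o['moment'],delta([.578,-.0555,.093],157.9))
E
```

```text
[-0.39  0.45  0.5   1.89 -0.27  0.87  1.43] [ 0.57877128 -0.05662252  0.15118136] [-0.07837957 -0.47916942 -0.01905043] [-0.00792102  0.04573852 -0.01452704] (array([ 1.2,  0.7, 58.2]), np.float64(157.95), np.float64(0.05196994022159629))
```

View pics/w3.png

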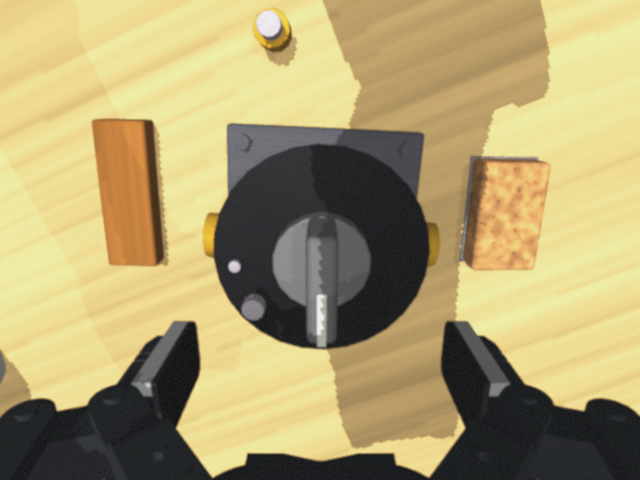

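View pics/s3.png

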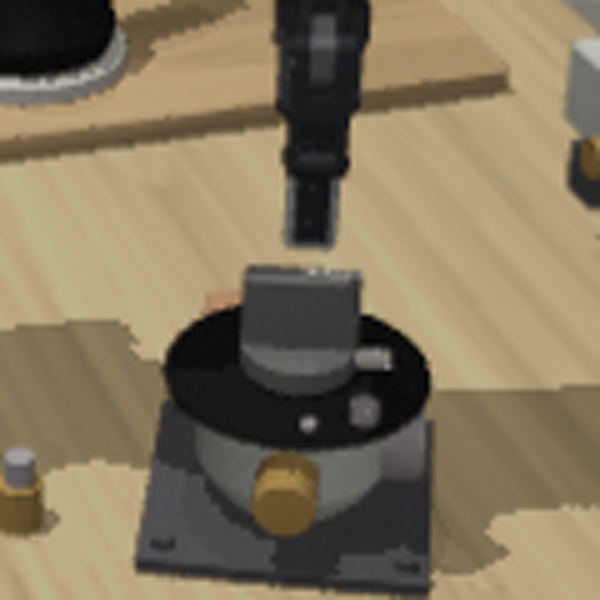

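The bar sits midway between the fingers (column 321) and is aligned with them, so I'll descend.

>>> {"fn": "send_rows", "kwargs": {
  "moves": [1,1,15,0,1,1,32,0,1,1,46,0,1,1,55,0,1,1,58,0,1,1,58,0,1,1,58,0]
}}

```text
clock: 5.05
tcp_pos: [0.5779, -0.0555, 0.0928]
orientation: [0.601, 3.083, 0.0]
contact_force: [-0.2, 0.6, -0.1]
grip_width: 0.0851
```

>>> {"fn": "send_rows", "kwargs": {
  "moves": [0,0,0,0,0,0,0,0,0,0,0,0,0,0,0,0,0,0,0,0,0,0,0,0,0,0,0,0,0,0,0,0],
  "hand": 1,
  "newtons": 50
}}

```text
clock: 6.05
tcp_pos: [0.5776, -0.0554, 0.0924]
orientation: [0.601, 3.083, 0.0]
contact_force: [-1.9, 0.0, 3.5]
grip_width: 0.0133
```

```bash
cat > s.py <<'E'
from h import *
o,R=st();print(o['clock'],'tcp',(o['tcp_pos']*1000).round(2),'F',o['contact_force'].round(2),'M',o['moment'].round(3),'w',round(o['grip_width']*1000,2),'yaw',np.degrees(np.arctan2(R[1,0],R[0,0])).round(2),'tilt',np.degrees(np.arccos(-R[2,2])).round(2),o['joints'].round(2))
E
python3 s.py
```

```text
6.05 tcp [577.57 -55.37  92.42] F [-1.87  0.05  3.5 ] M [0.083 0.194 0.025] w 13.35 yaw 157.94 tilt 0.01 [-0.36  0.53  0.46  1.93 -0.33  0.76  1.47]
```

>>> {"fn": "send_rows", "kwargs": {
  "moves": [0,0,-1,0,0,0,-2,0,0,0,-3,0,0,0,-4,0]
}}

```text
clock: 6.55
tcp_pos: [0.5775, -0.0553, 0.0962]
orientation: [-0.601, -3.084, 0.0]
contact_force: [2.1, -0.1, -5.8]
grip_width: 0.0128
```

```bash
python3 s.py
```

```text
6.55 tcp [577.5  -55.33  96.18] F [ 2.1  -0.07 -5.82] M [-0.02  -0.444 -0.02 ] w 12.76 yaw 157.95 tilt 0.01 [-0.36  0.52  0.46  1.92 -0.32  0.77  1.47]
```

>>> {"fn": "send_rows", "kwargs": {
  "moves": [0,0,-1.5,0,0,0,-3,0,0,0,-4.5,0,0,0,-6,0,0,0,-7,0,0,0,-8,0,0,0,-8,0,0,0,-8,0]
}}

```text
clock: 7.55
tcp_pos: [0.5775, -0.0553, 0.1044]
orientation: [-0.601, -3.084, -0.0]
contact_force: [0.1, 0.5, -3.0]
grip_width: 0.0137
```

```bash
python3 s.py; python3 - <<'E'
from h import *
s=grab('side');cv2.imwrite('pics/s4.png',cv2.resize(s['img'][190:310,315:435,::-1],None,fx=5,fy=5,interpolation=cv2.INTER_CUBIC));grab('wrist','w4.png')
E
```

```text
7.55 tcp [577.51 -55.32 104.44] F [ 0.06  0.49 -3.  ] M [ 0.095 -0.2    0.034] w 13.67 yaw 157.95 tilt 0.01 [-0.37  0.51  0.46  1.92 -0.32  0.78  1.46]
```

View pics/s4.png

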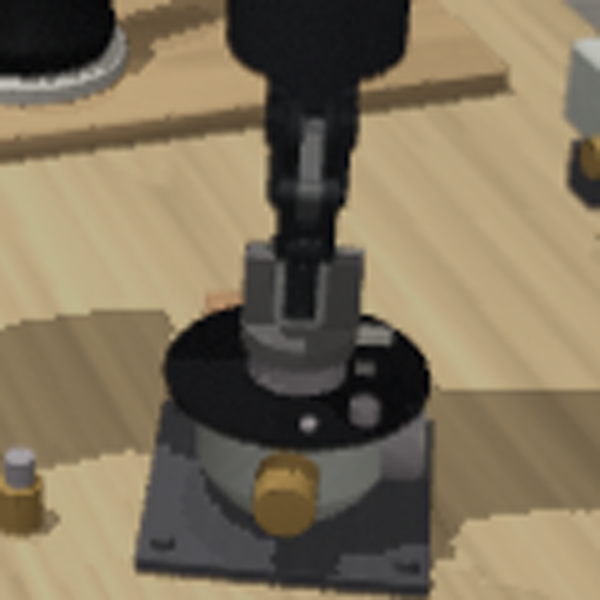

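View pics/w4.png

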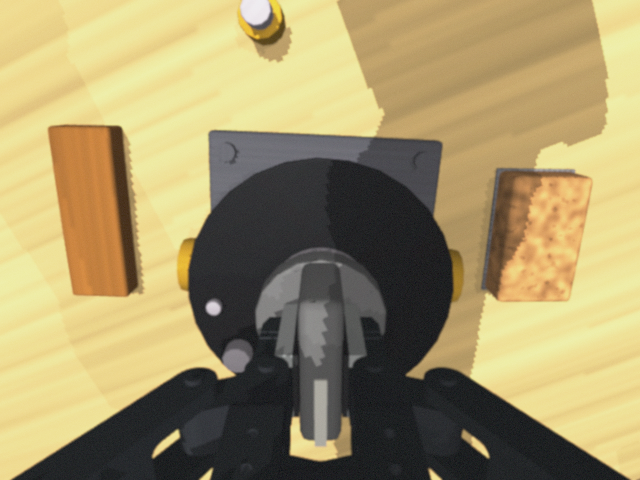

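The side crop shows the knob lifted clear of the dial, with TCP rise 12 mm. Next I'll turn it clockwise.

>>> {"fn": "send_rows", "kwargs": {
  "moves": [0,0,0,2,0,0,0,4,0,0,0,6,0,0,0,8,0,0,0,10]
}}

```text
clock: 8.28
tcp_pos: [0.5776, -0.0552, 0.1044]
orientation: [0.871, 3.018, 0.0]
contact_force: [0.8, 1.5, 1.4]
grip_width: 0.0131
```

```bash
python3 s.py
```

```text
8.275 tcp [577.6  -55.21 104.41] F [0.84 1.46 1.4 ] M [ 0.296 -0.013  0.029] w 13.06 yaw 147.82 tilt 0.01 [-0.4   0.52  0.51  1.92 -0.35  0.79  1.32]
```

>>> {"fn": "send_rows", "kwargs": {
  "moves": [0,0,0,4,0,0,0,8,0,0,0,12,0,0,0,16,0,0,0,20,0,0,0,24,0,0,0,28,0,0,0,31]
}}

```text
clock: 9.28
tcp_pos: [0.578, -0.0548, 0.1044]
orientation: [1.646, 2.675, 0.001]
contact_force: [0.6, 1.3, -1.5]
grip_width: 0.0132
```

```bash
python3 s.py;python3 - <<'E'
from h import *
s=grab('side');cv2.imwrite('pics/s5.png',cv2.resize(s['img'][190:310,315:435,::-1],None,fx=5,fy=5,interpolation=cv2.INTER_CUBIC));grab('wrist','w5.png')
E
```

```text
9.275 tcp [578.04 -54.83 104.42] F [ 0.64  1.33 -1.55] M [ 0.401 -0.311  0.021] w 13.24 yaw 116.8 tilt 0.05 [-0.5   0.56  0.65  1.93 -0.46  0.81  0.87]
```

View pics/w5.png

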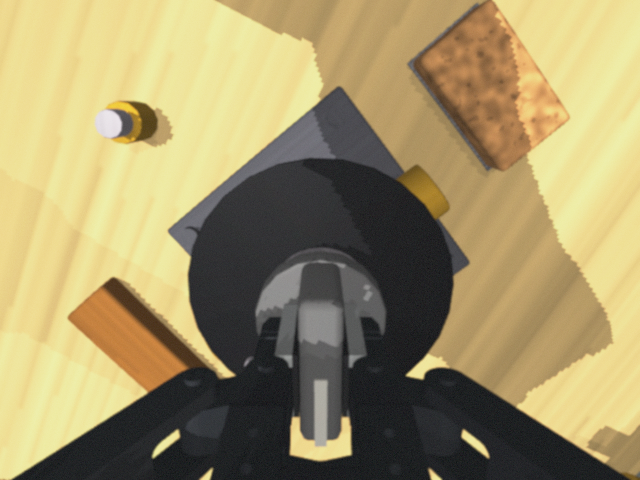

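Now I'll probe gently at 41° by lowering in small steps.

>>> {"fn": "send_rows", "kwargs": {
  "moves": [0,0,1,0,0,0,2,0,0,0,3,0,0,0,3.5,0,0,0,4,0,0,0,4.5,0,0,0,4.5,0]
}}

```text
clock: 10.25
tcp_pos: [0.578, -0.0549, 0.1001]
orientation: [1.642, 2.678, 0.002]
contact_force: [2.2, 4.7, 4.3]
grip_width: 0.0131
```

```bash
python3 s.py
```

```text
10.25 tcp [577.97 -54.88 100.06] F [2.21 4.69 4.27] M [ 1.079 -0.409 -0.008] w 13.15 yaw 116.97 tilt 0.06 [-0.49  0.56  0.65  1.93 -0.47  0.8   0.88]
```

>>> {"fn": "send_rows", "kwargs": {
  "moves": [0,0,0.4,0,0,0,0.4,0]
}}

```text
clock: 10.5
tcp_pos: [0.578, -0.0549, 0.0999]
orientation: [1.642, 2.678, 0.002]
contact_force: [1.1, 5.4, 7.2]
grip_width: 0.0133
```

```bash
python3 s.py
```

```text
10.5 tcp [577.99 -54.89  99.86] F [1.13 5.42 7.21] M [ 1.13  -0.267 -0.002] w 13.26 yaw 116.97 tilt 0.07 [-0.49  0.56  0.65  1.93 -0.47  0.8   0.88]
```

Contact with solid collar is at z≈99.9, with light force. I'll hop on in 2° steps.

>>> {"fn": "send_rows", "kwargs": {
  "moves": [0.2,0.1,-1.5,0,0.2,0.1,-1.5,2,0.2,0.1,-0.8,2,0.2,0.1,-0.2,2,0.2,0.1,0.2,2,0.2,0.1,0.2,2]
}}

```text
clock: 11.25
tcp_pos: [0.578, -0.0549, 0.0993]
orientation: [1.688, 2.649, 0.001]
contact_force: [2.5, 4.8, 2.0]
grip_width: 0.0131
```

```bash
python3 s.py
```

```text
11.25 tcp [578.01 -54.86  99.32] F [2.46 4.82 1.95] M [ 0.995 -0.651 -0.004] w 13.05 yaw 114.98 tilt 0.05 [-0.5   0.57  0.66  1.93 -0.47  0.8   0.85]
```

>>> {"fn": "send_rows", "kwargs": {
  "moves": [0,0,0.4,0,0,0,0.7,0,0,0,0.7,0]
}}

```text
clock: 11.62
tcp_pos: [0.578, -0.0548, 0.0987]
orientation: [1.688, 2.649, 0.001]
contact_force: [3.0, 4.2, 2.5]
grip_width: 0.0134
```

```bash
python3 s.py; python3 - <<'E'
from h import *
s=grab('side');cv2.imwrite('pics/s6.png',cv2.resize(s['img'][190:310,315:435,::-1],None,fx=5,fy=5,interpolation=cv2.INTER_CUBIC))
E
```

```text
11.625 tcp [578.03 -54.84  98.66] F [2.97 4.24 2.53] M [ 1.028 -0.601  0.015] w 13.44 yaw 114.99 tilt 0.06 [-0.5   0.57  0.66  1.93 -0.47  0.8   0.85]
```

View pics/s6.png

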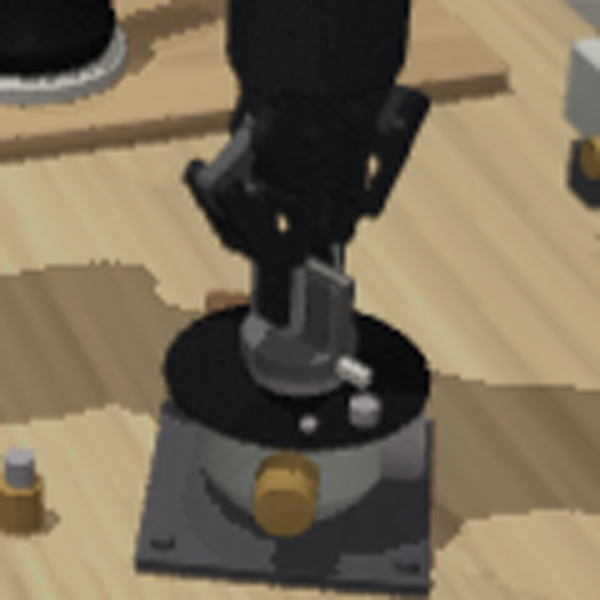

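>>> {"fn": "send_rows", "kwargs": {
  "moves": [0,0,0.4,0,0,0,0.8,0,0,0,1.2,0,0,0,1.2,0]
}}

```text
clock: 12.18
tcp_pos: [0.578, -0.0549, 0.0975]
orientation: [1.688, 2.649, 0.001]
contact_force: [2.5, 4.3, 1.9]
grip_width: 0.0134
```

```bash
python3 s.py
```

```text
12.175 tcp [578.01 -54.86  97.46] F [2.54 4.33 1.89] M [ 1.017 -0.625 -0.047] w 13.43 yaw 114.99 tilt 0.05 [-0.5   0.57  0.65  1.93 -0.48  0.8   0.86]
```

The knob is dropping into the notch with friction only (~2–3 N), so I'll continue down.

>>> {"fn": "send_rows", "kwargs": {
  "moves": [0,0,0.6,0,0,0,1.2,0,0,0,1.8,0,0,0,2.4,0,0,0,3,0,0,0,3.6,0,0,0,3.6,0]
}}

```text
clock: 13.05
tcp_pos: [0.578, -0.0548, 0.0939]
orientation: [1.688, 2.649, 0.001]
contact_force: [2.0, 4.1, 1.8]
grip_width: 0.0129
```

```bash
python3 s.py
```

```text
13.05 tcp [578.02 -54.84  93.89] F [1.98 4.13 1.82] M [ 0.983 -0.493 -0.074] w 12.93 yaw 114.99 tilt 0.05 [-0.5   0.57  0.65  1.93 -0.48  0.79  0.86]
```

>>> {"fn": "send_rows", "kwargs": {
  "moves": [0,0,0.5,0,0,0,1,0,0,0,1.4,0,0,0,1.4,0]
}}

```text
clock: 13.55
tcp_pos: [0.5781, -0.0549, 0.0926]
orientation: [1.688, 2.649, 0.001]
contact_force: [1.9, 4.9, 3.1]
grip_width: 0.0133
```

```bash
python3 s.py
```

```text
13.55 tcp [578.05 -54.87  92.56] F [1.9  4.95 3.1 ] M [ 0.97  -0.578 -0.07 ] w 13.25 yaw 114.98 tilt 0.06 [-0.49  0.58  0.65  1.93 -0.48  0.79  0.86]
```

>>> {"fn": "send_rows", "kwargs": {
  "moves": [0,0,0.3,0,0,0,0.3,0]
}}

```text
clock: 13.8
tcp_pos: [0.578, -0.0549, 0.0924]
orientation: [1.688, 2.649, 0.001]
contact_force: [2.1, 5.1, 5.3]
grip_width: 0.0134
```

```bash
python3 s.py
```

```text
13.8 tcp [578.02 -54.88  92.4 ] F [2.08 5.12 5.28] M [ 1.058 -0.423 -0.059] w 13.37 yaw 114.98 tilt 0.06 [-0.49  0.58  0.65  1.93 -0.48  0.79  0.86]
```

>>> {"fn": "send_rows", "kwargs": {
  "moves": [0,0,0.3,0,0,0,0.3,0]
}}

```text
clock: 14.05
tcp_pos: [0.5781, -0.0549, 0.0924]
orientation: [1.688, 2.649, 0.002]
contact_force: [0.3, 4.4, 8.0]
grip_width: 0.0133
```

```bash
python3 s.py
```

```text
14.05 tcp [578.08 -54.86  92.37] F [0.3  4.44 8.02] M [ 1.108 -0.2   -0.064] w 13.34 yaw 114.98 tilt 0.07 [-0.49  0.58  0.65  1.93 -0.48  0.79  0.86]
```

Resistance rises at z=92.37, the original home height. I'll relieve the pressure, then release.

>>> {"fn": "send_rows", "kwargs": {
  "moves": [0,0,-0.5,0,0,0,-0.5,0]
}}

```text
clock: 14.3
tcp_pos: [0.578, -0.0549, 0.0924]
orientation: [1.688, 2.649, 0.001]
contact_force: [2.2, 4.4, 3.5]
grip_width: 0.0136
```

>>> {"fn": "send_rows", "kwargs": {
  "moves": [0,0,0,0,0,0,0,0,0,0,0,0,0,0,0,0,0,0,0,0,0,0,0,0,0,0,0,0,0,0,0,0],
  "hand": 0
}}

```text
clock: 15.3
tcp_pos: [0.5775, -0.0551, 0.0922]
orientation: [1.689, 2.649, 0.0]
contact_force: [0.3, -1.0, 0.4]
grip_width: 0.0855
```

```bash
python3 s.py
```

```text
15.3 tcp [577.53 -55.12  92.2 ] F [ 0.25 -1.05  0.44] M [-0.024 -0.062 -0.008] w 85.46 yaw 114.95 tilt 0.0 [-0.49  0.58  0.65  1.93 -0.48  0.79  0.86]
```

Fully open, no contact force. I'll rise straight up and check.

>>> {"fn": "send_rows", "kwargs": {
  "moves": [0,0,-10,0,0,0,-30,0,0,0,-60,0,0,0,-90,0,0,0,-120,0,0,0,-150,0,0,0,-170,0,0,0,-180,0]
}}

```text
clock: 16.3
tcp_pos: [0.5781, -0.0555, 0.2746]
orientation: [1.689, 2.647, 0.003]
contact_force: [0.4, -0.0, 0.2]
grip_width: 0.0854
```

>>> {"fn": "send_rows", "kwargs": {
  "moves": [0,0,0,0,0,0,0,0]
}}

```text
clock: 16.55
tcp_pos: [0.577, -0.055, 0.2715]
orientation: [-1.689, -2.648, 0.001]
contact_force: [-0.7, 0.2, -0.7]
grip_width: 0.0858
```

```bash
python3 s.py; python3 - <<'E'
from pick import *
s=grab('side');f=grab('wrist');save(f,'f7.npz');save(s,'s7.npz')
a=cv2.resize(s['img'][220:310,325:415],(400,400),interpolation=cv2.INTER_CUBIC)
u=proj(f,[.578,-.055,.1]).astype(int);print(u)
b=cv2.resize(f['img'][u[1]-100:u[1]+80,u[0]-90:u[0]+90],(400,400),interpolation=cv2.INTER_CUBIC)
cv2.imwrite('pics/end.png',np.hstack([a,b])[:,:,::-1])
grab('top','top7.png')
E
```

```text
16.55 tcp [577.02 -55.01 271.53] F [-0.71  0.24 -0.7 ] M [-0.007  0.018  0.   ] w 85.83 yaw 114.95 tilt 0.07 [-0.63  0.36  0.81  1.78 -0.28  1.13  0.7 ]
[321 214]
```

View pics/end.png

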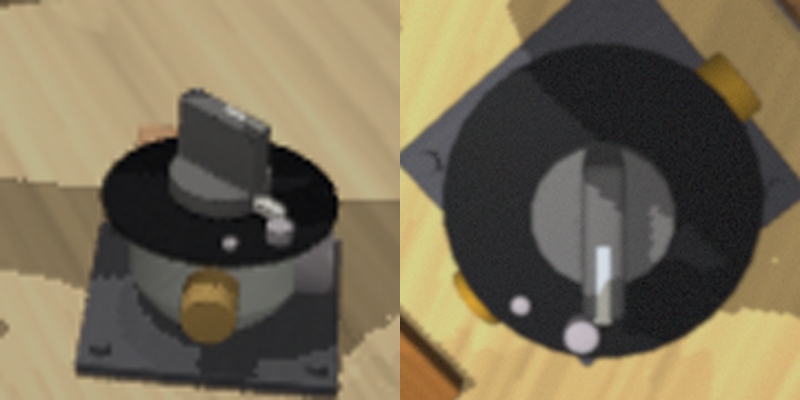

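View pics/top7.png

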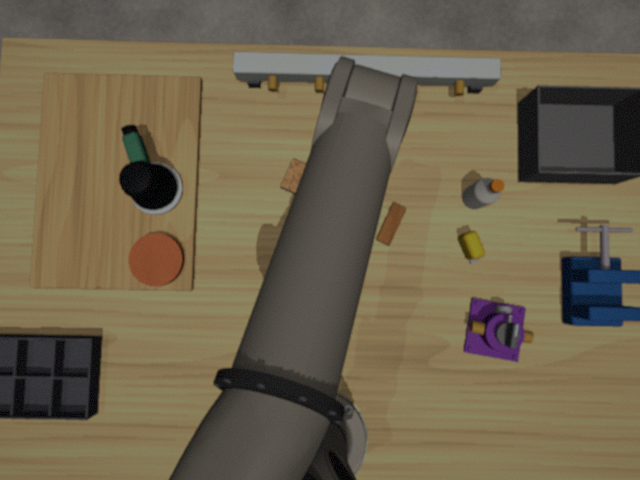

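The pictures show the pointer beside the big stud (right panel: pointer tip at 603,322, stud at 582,337), and the knob sits low on the dial. I'll check the bar's top height from the two views.

```bash
python3 - <<'E'
from h import *
f=np.load('f7.npz');s=np.load('s7.npz')
w=lambda x,y:(231+(x-400)*.45-.3,114+y*.45-.3); q=lambda x,y:(325+x*.225-.4,220+y*.225-.4)
for n,a,b in (('rear',w(604,163),q(187,93)),('stripeF',w(603,323),q(266,127)),('big',w(582,337),q(280,226))):
    print(n,[v.round(4) for v in map(np.array,tri([f,s],[a,b]))])
p=onz(f,w(603,323),.124)-onz(f,w(604,163),.124);print(np.degrees(np.arctan2(p[1],p[0])),p)
for z in (.124,.132):print(z,proj(s,list((onz(f,w(604,163),z))[:2])+[z]),q(187,93))
E
```

```text
rear [array([ 0.5676, -0.0316,  0.122 ]), array([0.0002, 0.0002])]
stripeF [array([ 0.5898, -0.0789,  0.1259]), array([0.0003, 0.0003])]
big [array([ 0.5914, -0.1016,  0.0825]), array([0.0002, 0.0002])]
-65.27708750716961 [ 0.02215862 -0.0481256   0.        ]
0.124 [366.81414021 239.68326124] (366.675, 240.525)
0.132 [366.50221581 236.32330755] (366.675, 240.525)
```

The bar top measures 0.122–0.126 m, against 0.124 at home and 0.132 if it were resting on the collar, so the knob is home. The pointer is at -65.3°. Handing in.

```bash
python3 -c "
from bench import r
print(r.hand_in())"
```

```text
the job is handed in; nothing more can be done
None
```

The regulator is set: I pulled the knob up 12 mm, turned it 43° clockwise, and pushed it fully home in the notch at the big stud. I then let go, moved the arm clear and handed the job in at about 17 s of the 58 s allowed.

- **Finding the notch:** at 41° the knob met solid collar (7 N total on the wrist, including about 3 N of sliding friction). I lifted off, and at 43° it went down with only 2–3 N. It stopped at the height it started from, and the highest reading there was 8 N.
- **Last checks:** two camera views put the bar top at 122–126 mm. It should be 124 mm when home and about 132 mm if the lug were still on the collar.
- **Pointer position:** it rests at -65°, about 9° short of the big stud's centre at -74°. That is near the edge of the stated ±10° range but inside it, and well away from the small stud at -105°.
- **Other things on the bench:** nothing looks moved in the final pictures. The arm hid part of the last top view, including the coupling, so I could not check everything there.

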